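Set the tube-cutting jig to its longest cut

ROBOT

A 6-joint arm with a two-finger parallel gripper is mounted at the origin on the work surface; the furniture and walls round the work are solid. World frame = base frame: x ahead of the robot, y to its left, z up, the work surface at z = 0. Lengths are in m, angles in rad, forces in N, time in s.
With the tool pointing down it reaches from about 0.35 to 0.775 m from the base axis. Payload 7.3 kg.
Tool frame: the origin (TCP) lies at the very end of the fingers, on their centre line; the grasp point (between the pads) lies 19 mm behind it; z points along the fingers, y is the line along which they close (so a half turn about z gives the same grasp; the last joint's range is limited). The gripper opens to 92 mm and grips with 3 to 60 N. Pads are 19 mm wide; open, the fingers measure 130 mm over their backs; the gripper's body (75 mm by 190 mm) begins 47 mm behind the grasp point.
Start: joints at [-1.292, 0.342, 1.524, -0, 1.275, -0.146], TCP at [0.216, -0.478, 0.227] pointing down, gripper open.
Joint ranges: [-2.53, 2.53], [-0.77, 2.02], [0.04, 2.7], [-1, 4.14], [0.28, 2.66], [-3.11, 3.11]. Speed limits (rad/s): [2.57, 2.57, 3.14, 3.14, 3.14, 3.14].

INTERFACE

Orientations are given as [roll, pitch, yaw] about the fixed x, y, z axes, in that order (R = Rz(yaw) Ry(pitch) Rx(roll)).
In Python, from cell import robot, read_camera, get_calibration gives the robot as it stands. The module is installed in compiled form; this text tells all that it offers.
- The arm moves only by the tool send_rows, never from a script. Its argument "plan" is a list of rows, each a list of 2 entries, a list of its own where there are three numbers: the shift along the tool's x, y, z as a fraction of full scale, then the turn, a rotation vector about the tool's x, y, z as a fraction of full scale. A call has exactly 10 rows; each row shifts and turns the commanded pose from where the row before left it, along the tool's axes as they then stand; what a row does not reach is not made up. Full scale, the value 1, is 0.025 m for a shift and 90 degrees for a turn. A row lasts 1/8 s, in which the tool goes at most 62.5 mm and 10.7 degrees, less where a joint would pass 70% of its speed; a pose out of reach is approached as far as the arm can. A call with a number of a shift or a turn outside -1 to 1 is refused whole. A call with a gripper value outside its range is refused whole. "gripper" is the opening, from -1 (shut) to 1 (fully open), so that 0 is half open, set as the call begins (left out, the last holds). The fingers move at their own pace and stop on an object; "force" is the grip in N (left out, the last holds). Time passes only in rows, so rows that do not move let the fingers close, or fill a call up. It gives the time, the measured TCP pose, the force, the opening and the grip force at its end, in the units of the state.
- robot.observe(): the state, without advancing time (a new reading comes with each control period).
- read_camera(name): name is "side" or "top"; returns (picture, depth): 480x640x3 uint8, blue, green, red; 480x640 float32, m along the optical axis (not along the pixel's ray), 0 where there is no reading.
- get_calibration(name): a dict with "intrinsics" (3x3 intrinsics, pixels), "dist_coeffs" ([k1, k2, p1, p2, k3] as OpenCV has them; the pictures are not rectified), "rvec" (rotation vector, rad) and "tvec" (3), from world to camera coordinates, as OpenCV has them. Camera axes: x right, y down, z forward; pixel columns grow to the right and rows downward; lengths in m; the calibration is good to about 2 mm. A picture is of the moment at which its call begins. get_calibration takes no time and is no camera call.
- robot.hand_in(): hands the job in; it is judged then, once.
The state is a dict: "time": time; "qpos": joint angles; "qvel": joint speeds; "joint_efforts": joint torques, N m; "tool_pos": TCP position; "tool_rot": TCP orientation; "contact_force": force on the tool from outside, world axes, zero at the start; "torque": the same for the moment, N m; "opening": finger opening in m; "grip_force": force on a finger pad.
Only numpy, scipy, OpenCV 4.12 (cv2) and the standard library are available. Lean on these libraries where they do the work, as an engineer would, in place of code of your own. Each camera call takes 0.05 s, during which the arm holds its last target. There are 200 camera calls.

TASK

Set the tube-cutting jig for its longest cut: hold the sprung thumb plate down to free the slide, push the slide along, past its half-length notch, until it is fully home against the end stop inside the housing, then let the thumb plate spring up so the slide is locked there. Feel for the stop and do not force the mechanism (stay under 40 N), and leave the glue pot, the tape disc, the steel tube and the gum block where they are.

Things in the scene. Friction and masses are not known exactly. Their poses are not given: they have to be found in the camera images.
- jig_top (a point): Centre of the top of the jig's dark steel slide housing, 34 mm above the bench (housing 42 mm wide in its x, 160 mm long in y; aluminium base plate under it 84 x 200 x 10 mm, fixed to the bench). Axes are the jig's: +y is the way to push the slide (away from the two upright saw-guide plates), z up, V trough on the +x side.
- thumb_flat (a point): Middle of the flat top of the steel thumb plate, 46 mm above the bench when up. The flat is 26 mm wide (jig x) and 38 mm long (jig y), ending 19 mm either way from here; at its +y end stands a ridge. Shut fingertips pressed on the flat and moved in +y push against the ridge. The plate travels with the slide, 7 mm clear above the housing when up.
- ridge_top (a point): Middle of the top of the rounded ridge at the +y end of the thumb plate: 10 mm above the flat, 26 mm wide, 8 mm thick; its pushing face is 4 mm in -y from here.
- stop_arm (a point): Top of the small upright steel plate (12 x 5 x 18 mm) on the slide's side arm, 37 mm above the bench, over the V trough; it travels with the slide, not to be handled.
- carriage (a joint): Travel of the slide in m along jig +y, 0 to 0.010 at the start; friction about 1.5 N. The end stop is hidden in the housing, set by a screw to somewhere from 0.058 to 0.080, different each time and shown by no reading: it is felt as a rigid rise of the push. The end notch lets the plate up within 3.5 mm of the stop.
- thumb (a joint): How far the thumb plate is pressed, in m: 0 up, 0.005 at the bottom; spring 2.7 N at 0, 7 N at 0.005. Pressed over 0.003 the slide runs free. If up, its catch blocks the slide at 0.012, and holds it in the half-length notch at 0.022 to 0.028: both feel like an end stop but are not it. Let go between notches it stays 0.003 down, unlocked.
- glue_pot_mid (a point): Centre (27 mm up) of a loose amber glue pot with black cap, 42 mm diameter, 54 mm tall, standing near the jig: leave alone.
- tape_disc_mid (a point): Centre (5 mm up) of a loose dark green disc, 32 mm diameter, 10 mm high, near the jig: leave alone.
- tube_stub_mid (a point): Centre (8.5 mm up) of a loose grey steel tube, 17 mm diameter, 100 mm long along its y, lying near the jig: leave alone.
- gum_block_mid (a point): Centre (6 mm up) of a loose blue-grey gum block, 20 x 50 x 12 mm, near the jig: leave alone.
Mind the look-alikes: they are no part of the job. What is shaped like the part that bears jig_top but green is not meant.

How it is judged:
By the outcome, as a careful person would: the job done as asked, in the order asked, and still so for the second after the job is handed in, with the robot touching nothing.
It also fails if it takes over 32 s, if anything falls off the work surface, if the arm or the gripper's body presses on something with over 40 N, if the wrist force passes 120 N, or if a joint passes its speed limit or range.

## Working session

There is one attempt and no reset: what is moved stays moved. The work goes in short steps, Python scripts to look and compute and a tool call to move; the robot and the scene stay as the last step left them, time stands still between calls to the robot, and variables do not carry over. Pictures are saved under pics/ and viewed, at most 10 in all, crops included, and the job is handed in when it is done.

Besides the shell and the picture viewer there is one more tool, called after "Call:" as name([rows], argument=value, ...), one row to a line, values as JSON. send_rows: Moves the arm, as the interface text tells. Shift numbers are shares of 0.025 m and turn numbers shares of 90 degrees, none past 1 either way. Its arguments: {"type":"object","properties":{"plan":{"type":"array"},"gripper":{"type":"number"},"force":{"type":"number"}},"required":["plan"]}

```bash
mkdir -p pics
cat > h.py <<'E'
import numpy as np, cv2
from cell import robot, read_camera, get_calibration
def world(name,depth,pts):
    c=get_calibration(name);K=np.array(c['intrinsics'],float);D=np.array(c['dist_coeffs'],float)
    R=cv2.Rodrigues(np.array(c['rvec'],float))[0];t=np.array(c['tvec'],float).ravel()
    pts=np.array(pts,float).reshape(-1,2)
    n=cv2.undistortPoints(pts.reshape(-1,1,2),K,D).reshape(-1,2)
    d=np.array([depth[int(round(v)),int(round(u))] for u,v in pts])
    return (np.c_[n,np.ones(len(n))]*d[:,None]-t)@R
E
python3 - <<'E'
from h import *
for n in('top','side'):
    p,d=read_camera(n);cv2.imwrite(f'pics/{n}0.png',p);np.save(f'{n}0.npy',d)
s=robot.observe();print(s['time'],s['tool_pos'],s['tool_rot'],s['opening'],s['contact_force'])
E
```

```text
0.1 [ 0.21629389 -0.47798067  0.22612357] [-3.14024664e+00 -1.64365116e-04  4.24824451e-01] 0.09182114802233028 [ 0.70851388 -0.681851    0.26779415]
```

View pics/top0.png

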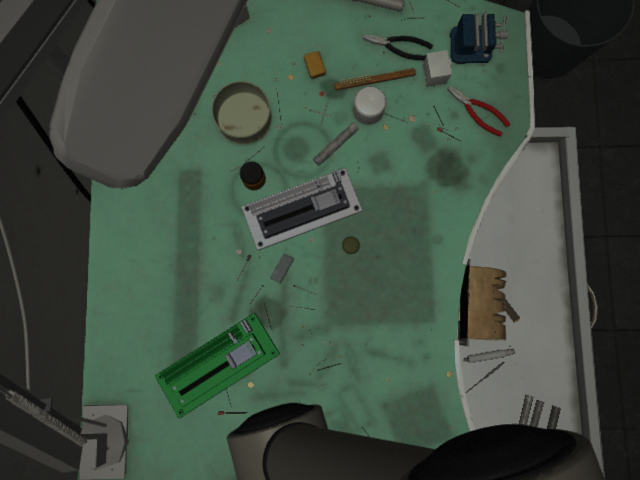

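View pics/side0.png

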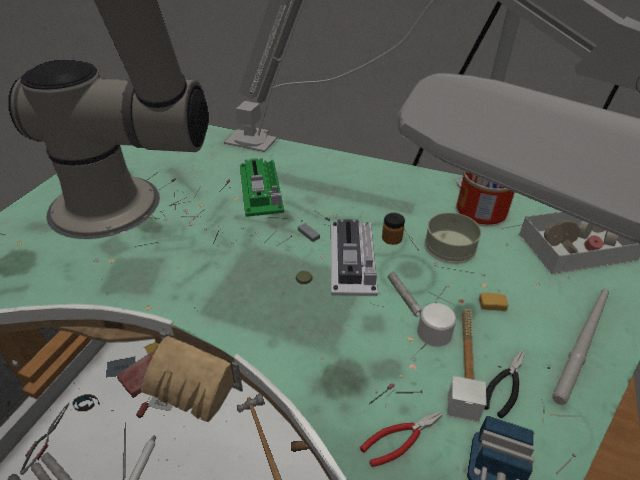

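The real jig is the grey one, at top pixel (302,209), with the thumb plate near (325,200). The green look-alike is at (217,365). I'll zoom in next.

Run:
```python
from h import *
p=cv2.imread('pics/top0.png')[160:260,235:370];q=cv2.imread('pics/side0.png')[210:300,320:390]
a=cv2.resize(p,None,fx=5.9,fy=5.9,interpolation=cv2.INTER_CUBIC)
cv2.imwrite('pics/topc.png',cv2.convertScaleAbs(a,alpha=1.5))
cv2.imwrite('pics/sidec.png',cv2.resize(q,None,fx=6.5,fy=6.5,interpolation=cv2.INTER_CUBIC))
d=np.load('top0.npy')
g=[(u,v) for v in range(170,250) for u in range(240,365)]
w=world('top',d,g);g=np.array(g)
print('bench',w[np.abs(w[:,2])<.006][:,2].mean())
for lo,hi in((.006,.014),(.030,.038),(.041,.050),(.050,.06)):
    m=(w[:,2]>lo)&(w[:,2]<hi);x=w[m]
    if m.sum()>3:
        r=cv2.minAreaRect(x[:,:2].astype(np.float32));print(lo,hi,m.sum(),x.mean(0),r)
        print(g[m].mean(0))
for n,pt in dict(front=(325,200),holes=(259,244)).items(): print(n,world('top',d,[pt]))
print('corners',world('top',d,[(246,208),(258,246),(357,206),(343,171)]))
```

```text
bench 0.0006067724487143046
0.006 0.014 1941 [0.54655932 0.02081225 0.01049223] ((0.5613380670547485, 0.029049359261989594), (0.21710915863513947, 0.14419201016426086), 89.11714172363281)
[306.80628542 217.09840289]
0.03 0.038 1822 [0.5538246  0.03707181 0.0344071 ] ((0.5859584808349609, 0.03936000168323517), (0.10930098593235016, 0.16326282918453217), 19.967714309692383)
[297.16520307 210.71514819]
0.041 0.05 353 [ 5.74003655e-01 -2.73145906e-04  4.67211215e-02] ((0.5881280899047852, 0.05012694373726845), (0.17790591716766357, 0.05059186369180679), 75.53668212890625)
[318.50708215 197.57507082]
0.05 0.06 330 [0.60139506 0.09018702 0.05424735] ((0.5871165990829468, 0.05390917882323265), (0.1756781041622162, 0.03780389577150345), 70.89977264404297)
[265.71515152 181.82121212]
front [[ 0.56971161 -0.01147559  0.04597278]]
holes [[0.49905176 0.10569659 0.0131683 ]]
corners [[ 0.56348436  0.12847328  0.0153529 ]
 [ 0.495826    0.10769357  0.01079105]
 [ 0.56381313 -0.06829917  0.01744354]
 [ 0.62829914 -0.04488466  0.0149501 ]]
```

View pics/topc.png

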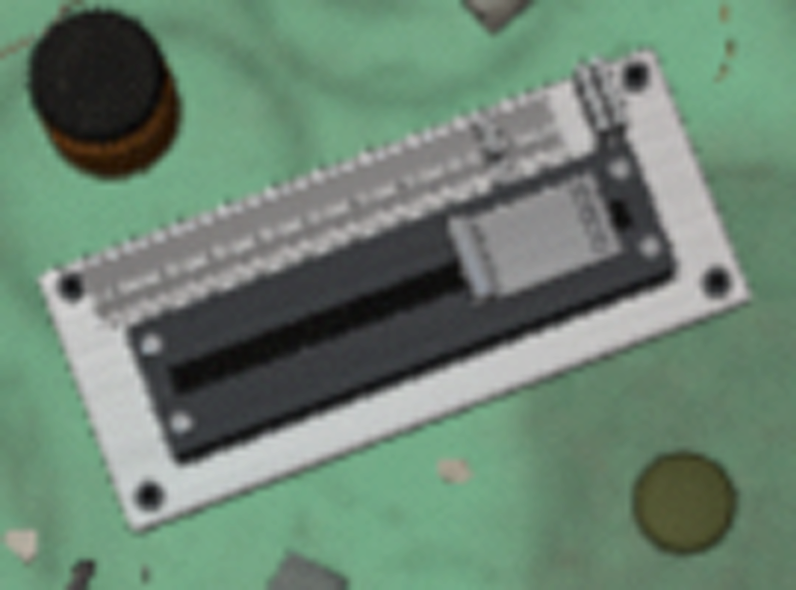

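View pics/sidec.png

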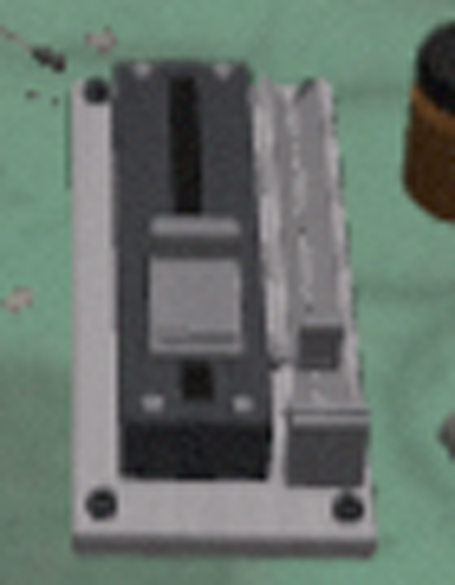

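Top crop: the thumb flat is centred at about crop (543,238), which is pixel (327,200). The ridge is at (315,204). The saw guides are at the right end, so +y points to image left. The side crop agrees.

Run:
```python
from h import *
d=np.load('top0.npy')
def reg(pts,lo,hi,name):
    P=np.float32(pts)/5.9+[235,160]
    g=[(u,v) for v in range(165,255) for u in range(240,365) if cv2.pointPolygonTest(np.float32(P),(u,v),False)>=0]
    w=world('top',d,g);w=w[(w[:,2]>lo)&(w[:,2]<hi)]
    r=cv2.minAreaRect(w[:,:2].astype(np.float32));print(name,len(w),w.mean(0).round(4),np.round(np.r_[r[0],r[1],r[2]],4))
reg([(120,320),(620,130),(690,280),(180,480)],.031,.037,'housing')
reg([(440,210),(600,165),(635,260),(475,310)],.0425,.0495,'flat')
reg([(440,210),(490,210),(505,300),(465,310)],.0515,.06,'ridge')
# straight from pixel: flat centre, via fixed z in px
print(world('top',d,[(327,200.3),(314.7,203.7)]).round(4))
ds=np.load('side0.npy')
q=lambda x,y:(320+x/6.5,210+y/6.5)
print('side flat,ridge',world('side',ds,[q(196,300),q(196,228),q(150,258),q(240,258),q(150,352),q(242,352)]).round(4))
# displacement in tool axes
```

```text
housing 1520 [0.5508 0.0369 0.0343] [ 0.5549  0.0275  0.0427  0.1589 19.9294]
flat 296 [ 0.5699 -0.0147  0.0468] [ 5.69200e-01 -1.12000e-02  2.62000e-02  4.50000e-02  1.98514e+01]
ridge 64 [0.5618 0.0063 0.0562] [5.62900e-01 6.70000e-03 1.20000e-02 2.59000e-02 8.92124e+01]
[[ 0.5694 -0.0149  0.0444]
 [ 0.5612  0.0063  0.0577]]
side flat,ridge [[ 0.5712 -0.0129  0.0451]
 [ 0.5646  0.0057  0.0546]
 [ 0.5542 -0.0035  0.0475]
 [ 0.5745  0.0193  0.0351]
 [ 0.5657 -0.0366  0.0441]
 [ 0.5888 -0.0255  0.0423]]
```

Call:
send_rows([
  [[1, -0.55, 0.1], [0, 0, 0]],
  [[1, -0.55, 0.1], [0, 0, 0]],
  [[1, -0.55, 0.1], [0, 0, 0]],
  [[1, -0.55, 0.1], [0, 0, 0]],
  [[1, -0.55, 0.1], [0, 0, 0]],
  [[1, -0.55, 0.1], [0, 0, 0]],
  [[1, -0.55, 0.1], [0, 0, 0]],
  [[1, -0.55, 0.1], [0, 0, 0]],
  [[1, -0.55, 0.1], [0, 0, 0]],
  [[1, -0.55, 0.1], [0, 0, 0]],
], gripper=-1, force=20)

```text
time: 1.35
tool_pos: [0.3878, -0.2491, 0.2014]
tool_rot: [-3.141, 0.0, 0.425]
contact_force: [0.7, -1.0, 0.3]
opening: 0.0011
grip_force: 0.0
```

Call:
send_rows([
  [[1, -0.55, 0.1], [0, 0, 0]],
  [[1, -0.55, 0.1], [0, 0, 0]],
  [[1, -0.55, 0.1], [0, 0, 0]],
  [[1, -0.55, 0.1], [0, 0, 0]],
  [[1, -0.55, 0.1], [0, 0, 0]],
  [[1, -0.55, 0.1], [0, 0, 0]],
  [[1, -0.55, 0.1], [0, 0, 0]],
  [[1, -0.55, 0.1], [0, 0, 0]],
  [[1, -0.55, 0.1], [0, 0, 0]],
  [[1, -0.55, 0.1], [0, 0, 0]],
])

```text
time: 2.6
tool_pos: [0.5589, -0.0209, 0.1762]
tool_rot: [-3.141, 0.001, 0.425]
contact_force: [1.3, -0.6, 0.2]
opening: 0.0003
grip_force: 0.0
```

Call:
send_rows([
  [[0, 0, 0.2], [0, 0, -0.1]],
  [[0, 0, 0.2], [0, 0, -0.1]],
  [[0, 0, 0.2], [0, 0, -0.1]],
  [[0, 0, 0.2], [0, 0, -0.1]],
  [[0, 0, 0.2], [0, 0, -0.1]],
  [[0, 0, 0.2], [0, 0, -0.1]],
  [[0, 0, 0.2], [0, 0, -0.1]],
  [[0, 0, 0.2], [0, 0, -0.1]],
  [[0, 0, 0.2], [0, 0, -0.1]],
  [[0, 0, 0.2], [0, 0, -0.05]],
])

```text
time: 3.85
tool_pos: [0.5583, -0.0217, 0.1261]
tool_rot: [-3.141, -0.0, 1.921]
contact_force: [-0.1, 0.4, -0.4]
opening: 0.0003
grip_force: 0.0
```

Call:
send_rows([
  [[0.07, 0.13, 0.2], [0, 0, 0]],
  [[0.07, 0.13, 0.2], [0, 0, 0]],
  [[0.07, 0.13, 0.2], [0, 0, 0]],
  [[0.07, 0.13, 0.3], [0, 0, 0]],
  [[0, 0, 0.3], [0, 0, 0]],
  [[0, 0, 0.3], [0, 0, 0]],
  [[0, 0, 0.3], [0, 0, 0]],
  [[0, 0, 0.3], [0, 0, 0]],
  [[0, 0, 0.3], [0, 0, 0]],
  [[0, 0, 0.2], [0, 0, 0]],
])

```text
time: 5.1
tool_pos: [0.5683, -0.0107, 0.0611]
tool_rot: [-3.141, -0.0, 1.917]
contact_force: [0.3, -0.3, 0.3]
opening: 0.0004
grip_force: 0.0
```

Run:
```python
from h import *
p,d=read_camera('side');cv2.imwrite('pics/s1.png',cv2.resize(p[200:300,310:400],None,fx=6,fy=6,interpolation=cv2.INTER_CUBIC))
s=robot.observe();print(s['time'],s['tool_pos'],s['contact_force'])
```

```text
5.15 [ 0.56803338 -0.01069493  0.06064577] [-0.05733741  0.56162881  0.21927803]
```

View pics/s1.png

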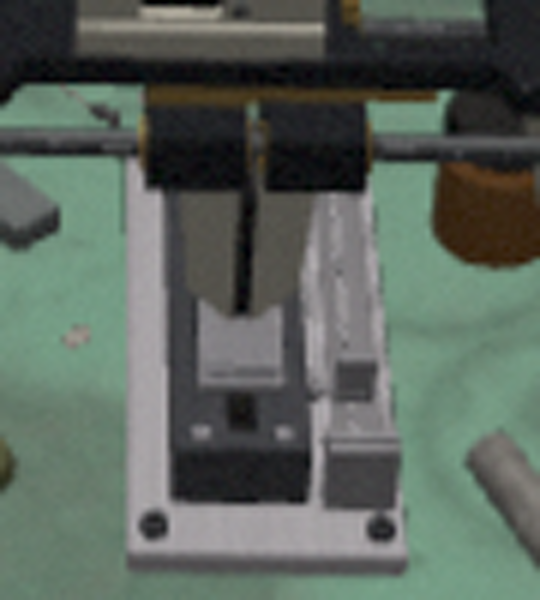

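The fingers are centred over the flat at crop (240,310), just behind the ridge. Pressing down now.

Call:
send_rows([
  [[0, 0, 0.14], [0, 0, 0]],
  [[0, 0, 0.14], [0, 0, 0]],
  [[0, 0, 0.14], [0, 0, 0]],
  [[0, 0, 0.14], [0, 0, 0]],
  [[0, 0, 0.04], [0, 0, 0]],
  [[0, 0, 0.04], [0, 0, 0]],
  [[0, 0, 0.04], [0, 0, 0]],
  [[0, 0, 0.04], [0, 0, 0]],
  [[0, 0, 0], [0, 0, 0]],
  [[0, 0, 0], [0, 0, 0]],
])

```text
time: 6.4
tool_pos: [0.5685, -0.0107, 0.0439]
tool_rot: [3.141, 0.0, 1.917]
contact_force: [-1.9, -0.3, 3.7]
opening: 0.0007
grip_force: 2.3
```

Call:
send_rows([
  [[0, 0, 0.04], [0, 0, 0]],
  [[0, 0, 0.04], [0, 0, 0]],
  [[0, 0, 0.04], [0, 0, 0]],
  [[0, 0, 0], [0, 0, 0]],
  [[0.1, 0, 0], [0, 0, 0]],
  [[0.1, 0, 0], [0, 0, 0]],
  [[0.1, 0, 0], [0, 0, 0]],
  [[0.1, 0, 0], [0, 0, 0]],
  [[0.1, 0, 0], [0, 0, 0]],
  [[0.1, 0, 0], [0, 0, 0]],
])

```text
time: 7.65
tool_pos: [0.5637, 0.0027, 0.0412]
tool_rot: [3.141, 0.001, 1.917]
contact_force: [-3.3, -2.3, 7.2]
opening: 0.0002
grip_force: 3.9
```

Call:
send_rows([
  [[0.12, 0, 0], [0, 0, 0]],
  [[0.12, 0, 0], [0, 0, 0]],
  [[0.12, 0, 0], [0, 0, 0]],
  [[0.12, 0, 0], [0, 0, 0]],
  [[0.12, 0, 0], [0, 0, 0]],
  [[0.12, 0, 0], [0, 0, 0]],
  [[0.12, 0, 0], [0, 0, 0]],
  [[0.12, 0, 0], [0, 0, 0]],
  [[0.12, 0, 0], [0, 0, 0]],
  [[0.12, 0, 0], [0, 0, 0]],
])

```text
time: 8.9
tool_pos: [0.5534, 0.031, 0.0412]
tool_rot: [3.141, 0.001, 1.917]
contact_force: [-2.8, -3.1, 7.9]
opening: 0.0005
grip_force: 4.1
```

Call:
send_rows([
  [[0.02, 0, 0], [0, 0, 0]],
  [[0.02, 0, 0], [0, 0, 0]],
  [[0.02, 0, 0], [0, 0, 0]],
  [[0.02, 0, 0], [0, 0, 0]],
  [[0.02, 0, 0], [0, 0, 0]],
  [[0.02, 0, 0], [0, 0, 0]],
  [[0.02, 0, 0], [0, 0, 0]],
  [[0.02, 0, 0], [0, 0, 0]],
  [[0.02, 0, 0], [0, 0, 0]],
  [[0.02, 0, 0], [0, 0, 0]],
])

```text
time: 10.15
tool_pos: [0.5517, 0.0357, 0.0412]
tool_rot: [3.141, 0.001, 1.917]
contact_force: [-2.6, -2.6, 8.7]
opening: 0.0005
grip_force: 4.1
```

Call:
send_rows([
  [[0.02, 0, 0], [0, 0, 0]],
  [[0.02, 0, 0], [0, 0, 0]],
  [[0.02, 0, 0], [0, 0, 0]],
  [[0.02, 0, 0], [0, 0, 0]],
  [[0.02, 0, 0], [0, 0, 0]],
  [[0.02, 0, 0], [0, 0, 0]],
  [[0.02, 0, 0], [0, 0, 0]],
  [[0.02, 0, 0], [0, 0, 0]],
  [[0.02, 0, 0], [0, 0, 0]],
  [[0.02, 0, 0], [0, 0, 0]],
])

```text
time: 11.4
tool_pos: [0.55, 0.0404, 0.0412]
tool_rot: [3.141, 0.001, 1.917]
contact_force: [-2.7, -3.5, 7.6]
opening: 0.0006
grip_force: 4.2
```

Call:
send_rows([
  [[0.02, 0, 0], [0, 0, 0]],
  [[0.02, 0, 0], [0, 0, 0]],
  [[0.02, 0, 0], [0, 0, 0]],
  [[0.02, 0, 0], [0, 0, 0]],
  [[0.02, 0, 0], [0, 0, 0]],
  [[0.02, 0, 0], [0, 0, 0]],
  [[0, 0, 0], [0, 0, 0]],
  [[0, 0, 0], [0, 0, 0]],
  [[0, 0, 0], [0, 0, 0]],
  [[0, 0, 0], [0, 0, 0]],
])

```text
time: 12.65
tool_pos: [0.549, 0.0433, 0.0412]
tool_rot: [3.141, 0.001, 1.917]
contact_force: [-3.2, -2.0, 8.7]
opening: 0.0004
grip_force: 4.2
```

Call:
send_rows([
  [[0.02, 0, 0], [0, 0, 0]],
  [[0.02, 0, 0], [0, 0, 0]],
  [[0.02, 0, 0], [0, 0, 0]],
  [[0.02, 0, 0], [0, 0, 0]],
  [[0.02, 0, 0], [0, 0, 0]],
  [[0.02, 0, 0], [0, 0, 0]],
  [[0.02, 0, 0], [0, 0, 0]],
  [[0.02, 0, 0], [0, 0, 0]],
  [[0.02, 0, 0], [0, 0, 0]],
  [[0.02, 0, 0], [0, 0, 0]],
])

```text
time: 13.9
tool_pos: [0.5473, 0.0479, 0.0412]
tool_rot: [3.141, 0.001, 1.917]
contact_force: [-3.3, -2.4, 7.8]
opening: 0.0003
grip_force: 4.2
```

Call:
send_rows([
  [[0.02, 0, 0], [0, 0, 0]],
  [[0.02, 0, 0], [0, 0, 0]],
  [[0.02, 0, 0], [0, 0, 0]],
  [[0.02, 0, 0], [0, 0, 0]],
  [[0.02, 0, 0], [0, 0, 0]],
  [[0.02, 0, 0], [0, 0, 0]],
  [[0.02, 0, 0], [0, 0, 0]],
  [[0.02, 0, 0], [0, 0, 0]],
  [[0.02, 0, 0], [0, 0, 0]],
  [[0.02, 0, 0], [0, 0, 0]],
])

```text
time: 15.15
tool_pos: [0.5456, 0.0526, 0.0412]
tool_rot: [3.141, 0.001, 1.917]
contact_force: [-3.4, -2.3, 8.1]
opening: 0.0004
grip_force: 4.3
```

Call:
send_rows([
  [[0.02, 0, 0], [0, 0, 0]],
  [[0.02, 0, 0], [0, 0, 0]],
  [[0.02, 0, 0], [0, 0, 0]],
  [[0.02, 0, 0], [0, 0, 0]],
  [[0.02, 0, 0], [0, 0, 0]],
  [[0.02, 0, 0], [0, 0, 0]],
  [[0.02, 0, 0], [0, 0, 0]],
  [[0.02, 0, 0], [0, 0, 0]],
  [[0.02, 0, 0], [0, 0, 0]],
  [[0.02, 0, 0], [0, 0, 0]],
])

```text
time: 16.4
tool_pos: [0.5451, 0.057, 0.0413]
tool_rot: [3.139, 0.002, 1.917]
contact_force: [1.2, -4.3, 5.9]
opening: 0.0002
grip_force: 2.9
```

Call:
send_rows([
  [[0.02, 0, 0], [0, 0, 0]],
  [[0.02, 0, 0], [0, 0, 0]],
  [[0.02, 0, 0], [0, 0, 0]],
  [[0.02, 0, 0], [0, 0, 0]],
  [[0, 0, 0], [0, 0, 0]],
  [[0, 0, 0], [0, 0, 0]],
  [[0, 0, 0], [0, 0, 0]],
  [[0, 0, 0], [0, 0, 0]],
  [[0, 0, 0], [0, 0, 0]],
  [[0, 0, 0], [0, 0, 0]],
])

```text
time: 17.65
tool_pos: [0.5448, 0.0586, 0.0413]
tool_rot: [3.138, 0.003, 1.917]
contact_force: [0.6, -5.7, 4.6]
opening: 0.0007
grip_force: 3.8
```

Run:
```python
from h import *
p,d=read_camera('side');cv2.imwrite('pics/s2.png',cv2.resize(p[200:300,310:400],None,fx=6,fy=6,interpolation=cv2.INTER_CUBIC))
s=robot.observe();print(s['time'],s['tool_pos'],s['contact_force'])
```

```text
17.7 [0.5447845  0.05857593 0.04134194] [ 1.44465378 -5.90009591  4.97594875]
```

View pics/s2.png

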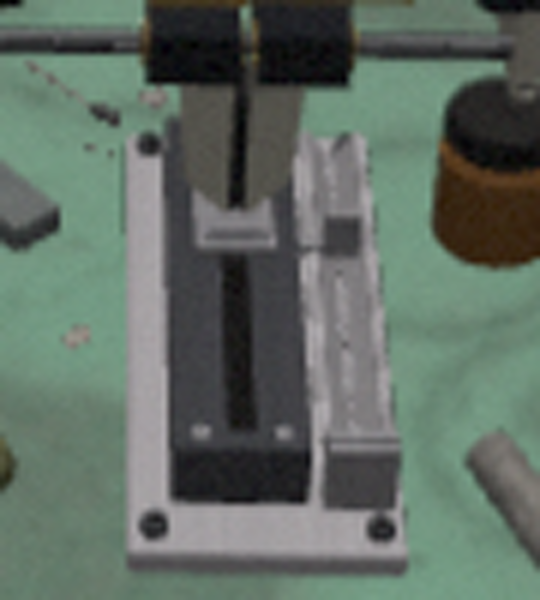

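The slide has moved far along, with the stop arm now at (343,235) and the pot unmoved. The resistance is soft and partly sideways, so I'll check the whole view for contact elsewhere.

Run:
```python
from h import *
p,d=read_camera('side');t,dt=read_camera('top')
cv2.imwrite('pics/s3.png',np.hstack([cv2.resize(p[60:330,200:560],(400,300)),cv2.resize(t[120:345,100:400],(400,300))]))
s=robot.observe();print(s['time'],s['contact_force'],s['torque'],s['tool_pos'],s['joint_efforts'])
```

```text
17.8 [ 1.60276162 -5.1700079   4.92513773] [-1.00855308 -0.36191447 -0.04090773] [0.54477754 0.0585763  0.04135295] [ 2.99357615e+00 -4.61282694e+01 -1.57354259e+01  1.33169264e+00
  5.45143392e-01  1.52813847e-02]
```

View pics/s3.png

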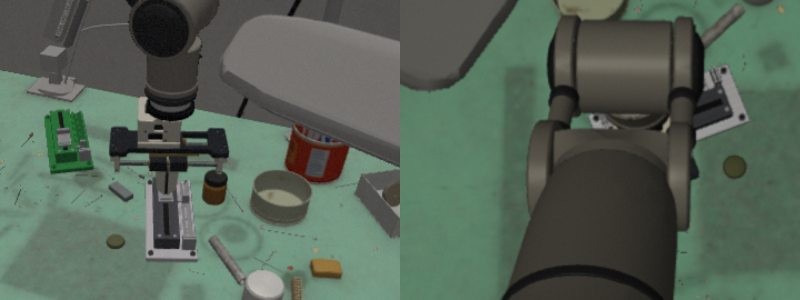

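The contact moments show the force acts at the fingertip. The likely reading is that friction was carrying the plate, it is now blocked, and the tip is sliding along the flat toward the ridge. I'll keep going gently to feel for the rigid rise.

Call:
send_rows([
  [[0.02, 0, 0], [0, 0, 0]],
  [[0.02, 0, 0], [0, 0, 0]],
  [[0.02, 0, 0], [0, 0, 0]],
  [[0.02, 0, 0], [0, 0, 0]],
  [[0.02, 0, 0], [0, 0, 0]],
  [[0.02, 0, 0], [0, 0, 0]],
  [[0.02, 0, 0], [0, 0, 0]],
  [[0.02, 0, 0], [0, 0, 0]],
  [[0, 0, 0], [0, 0, 0]],
  [[0, 0, 0], [0, 0, 0]],
])

```text
time: 19.05
tool_pos: [0.5445, 0.0594, 0.0414]
tool_rot: [3.138, 0.007, 1.918]
contact_force: [3.8, -19.0, 2.4]
opening: 0.0008
grip_force: 10.5
```

The push rose rigidly to about 19 N, so this is the end stop. I'll ease the push and lift straight up.

Call:
send_rows([
  [[-0.05, 0, 0], [0, 0, 0]],
  [[-0.05, 0, 0], [0, 0, 0]],
  [[0, 0, -0.04], [0, 0, 0]],
  [[0, 0, -0.04], [0, 0, 0]],
  [[0, 0, -0.04], [0, 0, 0]],
  [[0, 0, -0.04], [0, 0, 0]],
  [[0, 0, -0.04], [0, 0, 0]],
  [[0, 0, -0.04], [0, 0, 0]],
  [[0, 0, 0], [0, 0, 0]],
  [[0, 0, 0], [0, 0, 0]],
])

```text
time: 20.3
tool_pos: [0.5445, 0.0589, 0.0463]
tool_rot: [3.139, 0.004, 1.917]
contact_force: [5.5, -9.9, -4.7]
opening: 0.0003
grip_force: 5.6
```

Call:
send_rows([
  [[-0.04, 0, 0], [0, 0, 0]],
  [[-0.04, 0, 0], [0, 0, 0]],
  [[-0.02, 0, -0.04], [0, 0, 0]],
  [[0, 0, -0.1], [0, 0, 0]],
  [[0, 0, -0.2], [0, 0, 0]],
  [[0, 0, -0.4], [0, 0, 0]],
  [[0, 0, -0.8], [0, 0, 0]],
  [[0, 0, -1], [0, 0, 0]],
  [[0, 0, -1], [0, 0, 0]],
  [[0, 0, -0.5], [0, 0, 0]],
])

```text
time: 21.55
tool_pos: [0.5436, 0.0594, 0.1495]
tool_rot: [3.14, 0.0, 1.917]
contact_force: [-0.2, 0.3, -0.4]
opening: 0.0003
grip_force: 0.0
```

Run:
```python
from h import *
p,d=read_camera('side')
cv2.imwrite('pics/s4.png',cv2.resize(p[200:300,310:420],None,fx=6,fy=6,interpolation=cv2.INTER_CUBIC));np.save('side4.npy',d)
s=robot.observe();print(s['time'],s['contact_force'],s['tool_pos'])
g=np.array([(u,v) for v in range(215,275) for u in range(330,380)]);w=world('side',d,g)
L=(w-[.555,.0275,0]);y=L[:,0]*-.342+L[:,1]*.94;x=L[:,0]*.94+L[:,1]*.342
m=(abs(x)<.011)&(y>0)&(w[:,2]<.07)
for a in range(-10,70,4):
    k=m&(y>=a/1000-.002)&(y<a/1000+.002)
    if k.any(): print(a,k.sum(),np.median(w[k,2]).round(4))
d0=np.load('side0.npy');w=world('side',d0,g);L=(w-[.555,.0275,0]);y=L[:,0]*-.342+L[:,1]*.94;x=L[:,0]*.94+L[:,1]*.342
print('start')
for a in range(-70,-10,4):
    k=(abs(x)<.011)&(y>=a/1000-.002)&(y<a/1000+.002)
    if k.any(): print(a,k.sum(),np.median(w[k,2]).round(4))
```

```text
21.6 [ 0.37044648 -0.55581875  0.92190798] [0.5441275  0.05932681 0.1503946 ]
2 16 0.0333
6 47 0.0424
10 36 0.0397
14 26 0.0457
18 13 0.0455
22 19 0.0461
26 15 0.0457
30 14 0.0464
34 11 0.0454
38 15 0.0453
42 50 0.0507
46 21 0.0542
50 11 0.0556
start
-70 19 0.0339
-66 27 0.034
-62 50 0.0421
-58 31 0.0354
-54 22 0.0459
-50 17 0.0451
-46 18 0.0452
-42 19 0.0457
-38 16 0.0452
-34 19 0.0456
-30 18 0.0461
-26 61 0.0503
-22 18 0.0547
-18 12 0.055
```

View pics/s4.png

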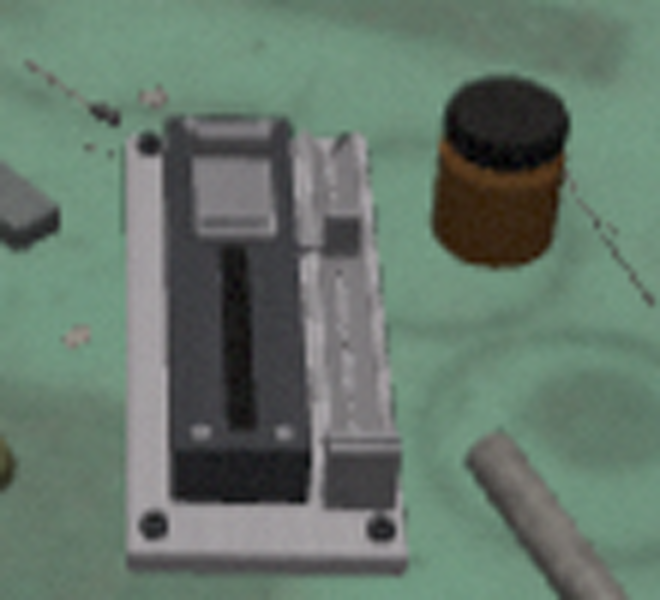

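The slide has travelled about 68 mm. The plate flat is back at its starting height (0.0457 m, fully up), so it is locked. The pot, tube and block haven't moved, and the robot is clear.

```bash
python3 -c "
from cell import robot
print(robot.hand_in())"
```

```text
the job is handed in; nothing more can be done
None
```

The job is handed in: the slide is home against its end stop after about 68 mm of travel. I felt the stop at about 19 N, and the thumb plate is back up at its starting height, so the slide is locked; the pot, tube and gum block look unmoved, but I did not check the tape disc closely at the end.

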